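Close the denture flask press with its removable crank

TASK

The brass denture flask stands in the bench press with the platen still clear of it. Fit the loose crank fully down over the square end of the press's spindle, wind it clockwise (seen from above) until the platen is hard down on the flask, then lift the crank off, so that nobody knocks the press loose while the denture cures, and set it down, without dropping it, flat on the bare worktop clear of the press with its black grip upright, as you found it. Leave the press tight and do not disturb the green plaster cast or the red wax sheets.

Things in the scene. Friction and masses are not known exactly. Their poses are not given: they have to be found in the camera images.
- press: White two-column screw press fixed to the worktop, base 120 (x) x 172 (y) mm, yoke top 149 mm and column nuts 152 mm above the worktop; a brass flask is fixed in it under a dark platen. Origin: centre of the base's underside, on the worktop, exactly below the spindle's vertical axis; x runs front to back between the columns, which stand at y = +-64 mm.
- spindle_seat (a point): Centre of the spindle's round shoulder (42 mm across), on its vertical axis; the fitted hub rests on it. Above it stands a square end 20 x 20 mm, 33 mm tall, its top 6 mm tapered to 13 mm, with sides parallel to this point's x and y, which turn with the spindle. Its height over the worktop is 176.2 mm minus 1.273 mm per rad of joint spindle.
- spindle (a joint): Turn of the spindle, rad; grows clockwise seen from above; at 0 the square's x axis is the press's. Platen and spindle sink 8 mm a turn. Starts between 2.2 and 4.4; rigid stop at 8.0, where the platen is hard down on the flask. Turns against about 0.12 N m of friction and stays where it is left.
- crank: Loose crank, 0.24-0.39 kg: dark steel hub 40 x 40 x 38 mm with a 22 mm square hole right through; aluminium arm 22 wide, 11 thick, flush with the hub's underside; black upright grip at its end. Starts flat, grip up. Origin: hole axis at the hub's underside; x along the arm to the grip (at 75 mm), z up. Hub and hole sides lie along x and y; fits in any of four quarter turns.
- crank_grip (a point): Middle of the crank's black round grip, 22 to 24 mm thick, which spins freely on its upright pin; 75 mm from the hub's axis, 37 mm above the hub's underside. The grip spans 13.5 to 60.5 mm above the hub's underside (pin head to 63 mm).
- cast_lower: Bystander: green plaster cast of a lower jaw, 53 x 56 x 34 mm, loose; origin under its centre.
- wax_sheets: Bystander: stack of red wax sheets, 96 x 67 x 6 mm, loose; origin under its centre.
Mind the look-alikes: they are no part of the job. What is shaped like the crank but orange or purple is not meant.

How it is judged:
By the outcome, as a careful person would: the job done as asked, in the order asked, and still so for the second after the job is handed in, with the robot touching nothing.
It also fails if it takes over 72 s, if anything falls off the work surface, if the arm or the gripper's body presses on something with over 40 N, if the wrist force passes 120 N, or if a joint passes its speed limit or range.

ROBOT

A 6-joint arm with a two-finger parallel gripper is mounted at the origin on a cart in front of the work surface, level with it; the furniture and walls round the work are solid. World frame = base frame: x ahead of the robot, y to its left, z up, the work surface at z = 0. Lengths are in m, angles in rad, forces in N, time in s.
With the tool pointing down it reaches from about 0.3 to 0.875 m from the base axis. Payload 4.2 kg.
Tool frame: the origin (TCP) lies on the centre line of the jaws, within the pads' length; the fingertips stand 14 mm ahead of it and the grasp point (between the pads) lies 5 mm behind it; z points along the fingers, y is the line along which they close (so a half turn about z gives the same grasp; the last joint's range is limited). The gripper opens to 85 mm and grips with 20 to 120 N. Pads are 22 mm wide; open, the fingers measure 114 mm over their backs; the gripper's body (76 mm by 85 mm) begins 54 mm behind the grasp point. The pads swing forward as they close: fully open they stand 13 mm farther back than shut.
Start: joints at [1.296, 0.32, 1.565, -0, 1.257, -0.02], TCP at [0.145, 0.556, 0.245] pointing down, gripper open.
Joint ranges: [-3.11, 3.11], [-0.84, 2.01], [0.21, 2.61], [-1.34, 4.49], [0.05, 2.63], [-2.56, 2.56]. Speed limits (rad/s): [2.57, 2.57, 3.14, 3.14, 3.14, 3.14].

INTERFACE

Orientations are given as a rotation vector (axis times angle).
In Python, from station import * gives the robot as it stands.
- The arm moves only by the tool drive_tool, never from a script. Its argument "increments" is a list of rows, each a list of 4 numbers: the shift along the tool's x, y, z scaled (see below), then the turn about the tool's z scaled (see below). In form: [[tx, ty, tz, yaw], ...]. A call has 1 to 8 rows; each row shifts and turns the commanded pose from where the row before left it, along the tool's axes as they then stand; what a row does not reach is not made up. The controller multiplies each number of a shift by 0.25 m and each number of a turn by 90 degrees. A row lasts 1/10 s, in which the tool goes at most 50 mm and 8.59 degrees, less where a joint would pass 70% of its speed; a pose out of reach is approached as far as the arm can. A call with a number of a shift or a turn outside -1 to 1 is refused whole. A call with a gripper value outside its range is refused whole. "grip" is the opening, from 0 (shut) to 1 (fully open), set as the call begins (left out, the last holds). The fingers move at their own pace and stop on an object; "squeeze" is the grip in N (left out, the last holds). Time passes only in rows, so rows that do not move let the fingers close. It gives the time, the measured TCP pose, the force, the opening and the grip force at its end, in the units of the state.
- read_state(): the state, without advancing time (a new reading comes with each control period).
- read_camera(name): name is "scene" or "top" or "wrist"; returns (picture, depth): 384x512x3 uint8, red, green, blue; 384x512 float32, m along the optical axis (not along the pixel's ray), 0 where there is no reading.
- camera_model(name): a dict with "fx", "fy", "cx", "cy" (pixels), "eye" and "attitude" of the camera in the world; the wrist camera has in their place "T_tool_cam" (4x4, takes a point from camera to tool coordinates, whose origin is the TCP and whose axes are the flange's). Camera axes: x right, y up, looking along -z (the intrinsics and any distortion apply to the point x, -y, -z); pixel columns grow to the right and rows downward; lengths in m; the calibration is good to about 2 mm. The wrist camera is an equidistant fisheye: a pixel r from the principal point sees the ray r / f radians off the axis. A picture is of the moment at which its call begins: read the wrist's pose just before it. camera_model takes no time and is no camera call.
- finish_job(): hands the job in; it is judged then, once.
The state is a dict: "t": time; "q": joint angles; "joint_velocities": joint speeds; "tau": joint torques, N m; "tcp_pos": TCP position; "tcp_rot": TCP orientation; "ft_force": force on the tool from outside, world axes, zero at the start; "torque": the same for the moment, N m; "grip_width": finger opening in m; "grasp_force": force on a finger pad.
Only numpy, scipy, OpenCV 4.12 (cv2) and the standard library are available. Lean on these libraries where they do the work, as an engineer would, in place of code of your own. Each camera call takes 0.05 s, during which the arm holds its last target. There are 200 camera calls.

## Working session

There is one attempt and no reset: what is moved stays moved. The work goes in short steps, Python scripts to look and compute and a tool call to move; the robot and the scene stay as the last step left them, time stands still between calls to the robot, and variables do not carry over. Pictures are saved under pics/ and viewed, at most 10 in all, crops included, and the job is handed in when it is done.

Besides the shell and the picture viewer there is one more tool, called after "Call:" as name(argument=value, ...), one argument or row to a line, values as JSON. drive_tool: Moves the arm, as the interface text tells. Shifts and turns lie within -1 to 1; 1 stands for 0.25 m of shift or 90 degrees of turn. Its arguments: {"type":"object","properties":{"increments":{"type":"array","items":{"type":"array","items":{"type":"number","minimum":-1,"maximum":1}}},"grip":{"type":"number"},"squeeze":{"type":"number"}},"required":["increments"]}

```bash
mkdir -p pics; ls; python3 - <<'E'
from station import *
import cv2,numpy as np
s=read_state();print(s)
for n in("scene","top"):
    p,d=read_camera(n);cv2.imwrite(f"pics/{n}0.png",p[:,:,::-1]);np.savez(f"{n}0.npz",p=p,d=d);print(n,camera_model(n))
print(camera_model("wrist"))
a=cv2.imread("pics/scene0.png");b=cv2.imread("pics/top0.png")
E
```

```text
pics
{'t': 0.0, 'q': array([ 1.29602308e+00,  3.20299273e-01,  1.56569669e+00,  2.97984590e-05,
        1.25738474e+00, -2.00111804e-02]), 'joint_velocities': array([-0.00149304, -0.00019192, -0.00070133, -0.00112418, -0.00084363,
       -0.00067419]), 'tau': array([ 1.54283607e-03, -4.15524423e+01, -2.34162354e+01,  8.75589990e-05,
        8.29106953e-03,  9.32942470e-06]), 'tcp_pos': array([0.14478207, 0.55600256, 0.24447114]), 'tcp_rot': array([-3.99075259e-01, -3.11584815e+00,  2.77142066e-03]), 'ft_force': array([ 0.02174983, -0.38147948,  0.70961696]), 'torque': array([ 0.04329129, -0.00521339, -0.10711486]), 'grasp_force': 0.0, 'grip_width': 0.08538947654080069}
scene {'fx': 466.0746239140508, 'fy': 466.0746239140508, 'cx': 258.2344939219541, 'cy': 196.33732730149865, 'eye': array([ 0.0107309 , -0.46888551,  0.94048437]), 'attitude': array([ 0.73167587, -0.27797047, -0.74686667])}
top {'fx': 405.81292609240455, 'fy': 405.81292609240455, 'cx': 260.8037601521893, 'cy': 190.85963781812956, 'eye': array([0.39236866, 0.08766371, 1.16500129]), 'attitude': array([ 0.10227288, -0.13553749, -1.58489109])}
{'fx': 297.3186396354542, 'fy': 297.3186396354542, 'cx': 251.49137957023478, 'cy': 184.77999410646066, 'T_tool_cam': array([[-2.68344067e-04,  9.52915149e-01,  3.03236948e-01,
         7.72547355e-02],
       [ 9.99998674e-01, -2.31420217e-04,  1.61216351e-03,
         1.70316018e-04],
       [ 1.60643019e-03,  3.03236978e-01, -9.52913823e-01,
        -1.28600881e-01],
       [ 0.00000000e+00,  0.00000000e+00,  0.00000000e+00,
         1.00000000e+00]])}
```

View pics/top0.png

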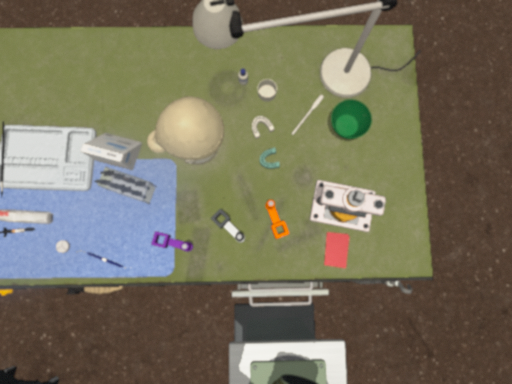

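View pics/scene0.png

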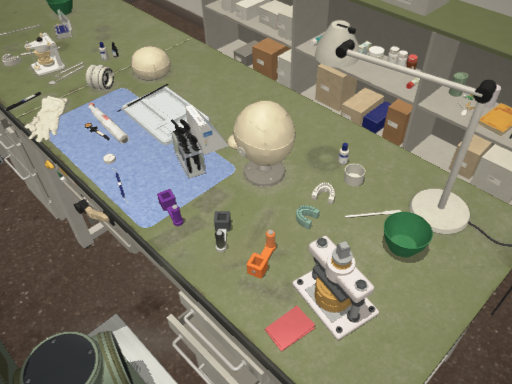

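The top view shows three crank shapes: purple at (172,242), orange at (277,219), and a dark hub with bare aluminium arm at (229,225). The last fits the description of dark steel hub, aluminium arm and black grip. The press is at (348,205), wax at (337,250), and the green cast at (269,158). I'll confirm the crank in a crop and measure it.

```bash
cat > h.py <<'E'
from station import *
import cv2,numpy as np
from scipy.spatial.transform import Rotation as R
def ray(n,u,v,st=None):
    m=camera_model(n);u=np.atleast_1d(u).astype(float);v=np.atleast_1d(v).astype(float)
    a=(u-m['cx'])/m['fx'];b=(v-m['cy'])/m['fy']
    if n!='wrist':
        return m['eye'],np.c_[a,-b,-np.ones_like(a)]@R.from_rotvec(m['attitude']).as_matrix().T
    r=np.hypot(a,b)+1e-12;d=np.c_[a/r*np.sin(r),-b/r*np.sin(r),-np.cos(r)]
    T=m['T_tool_cam'];Q=R.from_rotvec(st['tcp_rot']).as_matrix()
    return st['tcp_pos']+Q@T[:3,3],d@(Q@T[:3,:3]).T
def onz(n,u,v,z,st=None):
    e,d=ray(n,u,v,st);return e+d*((z-e[2])/d[:,2])[:,None]
def proj(n,P,st=None):
    m=camera_model(n);P=np.atleast_2d(P)
    if n!='wrist':
        c=(P-m['eye'])@R.from_rotvec(m['attitude']).as_matrix();return np.c_[m['cx']-m['fx']*c[:,0]/c[:,2],m['cy']+m['fy']*c[:,1]/c[:,2]]
    T=m['T_tool_cam'];Q=R.from_rotvec(st['tcp_rot']).as_matrix()
    c=((P-st['tcp_pos'])@Q-T[:3,3])@T[:3,:3];s=np.hypot(c[:,0],c[:,1]);t=np.arctan2(s,-c[:,2])
    return np.c_[m['cx']+m['fx']*t*c[:,0]/s,m['cy']-m['fy']*t*c[:,1]/s]
def pts(n,p,d,st=None):   # depth cloud, pinhole cams
    v,u=np.mgrid[:384,:512];e,r=ray(n,u.ravel(),v.ravel());P=e+r*d.ravel()[:,None];P[d.ravel()==0]=np.nan
    return P.reshape(384,512,3)
E
python3 - <<'E'
from h import *
T=np.load('top0.npz');S=np.load('scene0.npz')
a=T['p'][180:280,140:400,::-1];b=S['p'][180:360,140:400,::-1]
a=cv2.resize(a,None,fx=3,fy=3,interpolation=2)[:, :780];b=cv2.resize(b,None,fx=1.6,fy=1.6,interpolation=2)
o=np.zeros((600,780,3),np.uint8);o[:300]=a;o[310:598,:416]=b
cv2.imwrite('pics/c1.png',o)
for n,D in(('top',T),('scene',S)):
    P=pts(n,D['p'],D['d']);c=D['p'].astype(int)
    if n=='top':print('table z',np.nanmedian(P[150:175,300:310,2]))
    hsv=cv2.cvtColor(D['p'],cv2.COLOR_RGB2HSV)
    # dark & low-sat things above table in crank neighbourhood
    box=(200,255,205,255) if n=='top' else (205,255,205,240)
    m=np.zeros((384,512),bool);m[box[0]:box[1],box[2]:box[3]]=1
    Q=P[m];h=Q[:,2]
    for lo,hi in((.005,.02),(.028,.045),(.05,.07)):
        k=(h>lo)&(h<hi);print(n,lo,k.sum(),Q[k].mean(0).round(4) if k.sum() else '')
    # press: top heights
    m[:]=0
    if n=='top': m[175:235,300:390]=1
    else: m[230:335,290:380]=1
    Q=P[m]
    for lo,hi in((.19,.23),(.165,.18),(.14,.156),(.004,.03)):
        k=(Q[:,2]>lo)&(Q[:,2]<hi)
        if k.sum()>5:
            r=cv2.minAreaRect(Q[k,:2].astype(np.float32)*1000);print(n,'press',lo,k.sum(),Q[k].mean(0).round(4),r)
E
```

```text
table z 0.00063081912630647
top 0.005 213 [0.4615 0.1499 0.0097]
top 0.028 157 [0.4903 0.1773 0.0381]
top 0.05 57 [0.4378 0.1252 0.0613]
top press 0.19 79 [ 0.5226 -0.1691  0.2028] ((523.5690307617188, -170.53131103515625), (20.05542755126953, 19.844789505004883), 65.41214752197266)
top press 0.165 132 [ 0.5211 -0.1663  0.173 ] ((523.06103515625, -170.00985717773438), (39.86156463623047, 40.65498733520508), 13.892401695251465)
top press 0.14 707 [ 0.5219 -0.1669  0.1452] ((522.699462890625, -170.35372924804688), (159.7150115966797, 58.28586196899414), 83.31639862060547)
top press 0.004 1328 [ 0.51   -0.1596  0.0148] ((525.9207153320312, -181.5759735107422), (263.3183898925781, 172.19610595703125), 88.98243713378906)
scene 0.005 165 [0.4649 0.1502 0.0119]
scene 0.028 208 [0.4768 0.1652 0.035 ]
scene 0.05 65 [0.4337 0.1219 0.0581]
scene press 0.19 115 [ 0.5182 -0.173   0.1989] ((521.6605224609375, -171.34620666503906), (21.196680068969727, 21.666900634765625), 61.072296142578125)
scene press 0.165 189 [ 0.5144 -0.1752  0.1706] ((516.962890625, -173.6761016845703), (34.3450927734375, 41.1822624206543), 29.967557907104492)
scene press 0.14 556 [ 0.5132 -0.1778  0.1453] ((519.5586547851562, -172.04937744140625), (150.61422729492188, 59.28569412231445), 87.6566162109375)
scene press 0.004 2063 [ 0.4833 -0.184   0.0136] ((526.0767822265625, -168.50259399414062), (216.77182006835938, 196.58154296875), 37.39830017089844)
```

View pics/c1.png

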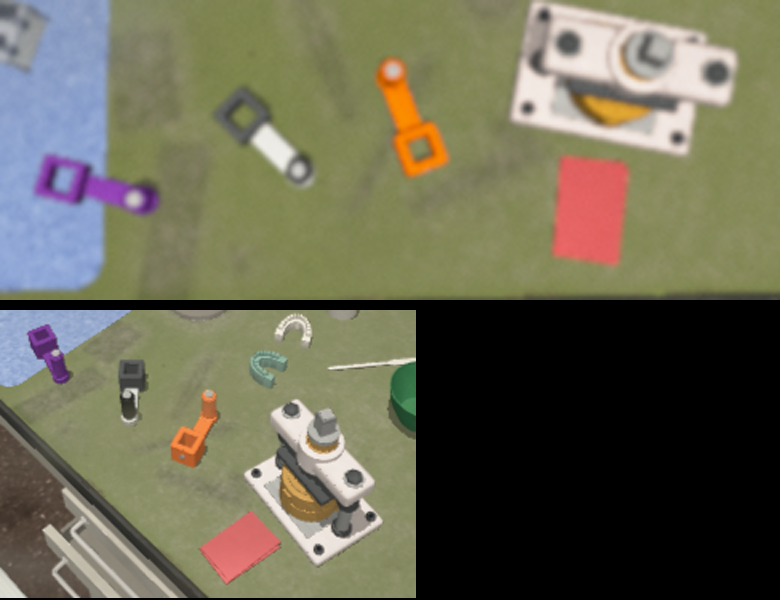

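The crop confirms it. The hub is charcoal, the arm is bare aluminium and the grip is black, at top-view (221,216) to (239,238). The hub-to-grip distance measures 73.5 mm against 75 given. Next I check clearances around the mannequin head and refine the angles.

```bash
python3 - <<'E'
from h import *
T=np.load('top0.npz');S=np.load('scene0.npz')
P=pts('top',T['p'],T['d']);Ps=pts('scene',S['p'],S['d'])
for A,n in((P,'top'),(Ps,'scene')):
    Q=A.reshape(-1,3);Q=Q[np.isfinite(Q[:,2])]
    k=(Q[:,0]>.38)&(Q[:,0]<.75)&(Q[:,1]>.14)&(Q[:,1]<.42)
    for lo,hi in((.08,.12),(.12,.16),(.16,.2),(.2,.24),(.24,.3),(.3,.4)):
        q=Q[k&(Q[:,2]>lo)&(Q[:,2]<hi)]
        if len(q)>5: print(n,'head',lo,q.min(0).round(3),q.max(0).round(3),'mindist hub',np.hypot(q[:,0]-.49,q[:,1]-.177).min().round(3))
# hub by colour: dark pixels top at plane .038
p=T['p'].astype(int);g=p.max(2);m=np.zeros((384,512),np.uint8);m[205:235,208:236]=((g<100)&(p.max(2)-p.min(2)<30))[205:235,208:236]
v,u=np.nonzero(m);W=onz('top',u,v,.038);r=cv2.minAreaRect((W[:,:2]*1000).astype(np.float32));print('hub dark',len(u),r)
# wax, cast
hsv=cv2.cvtColor(T['p'],cv2.COLOR_RGB2HSV)
w=((hsv[...,0]<8)|(hsv[...,0]>172))&(hsv[...,1]>120);w[:225]=0;v,u=np.nonzero(w);W=onz('top',u,v,.006);print('wax',cv2.minAreaRect((W[:,:2]*1000).astype(np.float32)))
k=(P[...,2]>.01)&(P[...,2]<.06);k[:,:255]=0;k[:,285:]=0;k[:145]=0;k[175:]=0;print('cast',P[k].mean(0))
# press yoke
k=(P[...,2]>.14)&(P[...,2]<.156);k[:,:300]=0;k[:175]=0;k[235:]=0;k[:,392:]=0
q=P[k][:,:2];q=q-q.mean(0);e,V=np.linalg.eigh(np.cov(q.T));print('yoke ax',np.degrees(np.arctan2(V[1,1],V[0,1])))
E
```

```text
top head 0.08 [0.537 0.241 0.08 ] [0.712 0.42  0.12 ] mindist hub 0.154
top head 0.12 [0.551 0.16  0.12 ] [0.749 0.419 0.16 ] mindist hub 0.151
top head 0.16 [0.633 0.163 0.16 ] [0.75  0.329 0.2  ] mindist hub 0.152
top head 0.2 [0.645 0.183 0.2  ] [0.75 0.31 0.24] mindist hub 0.165
scene head 0.08 [0.538 0.161 0.08 ] [0.743 0.42  0.12 ] mindist hub 0.152
scene head 0.12 [0.547 0.157 0.12 ] [0.749 0.419 0.16 ] mindist hub 0.146
scene head 0.16 [0.63  0.162 0.16 ] [0.75  0.314 0.2  ] mindist hub 0.148
scene head 0.2 [0.642 0.183 0.2  ] [0.75  0.3   0.239] mindist hub 0.164
hub dark 115 ((488.65972900390625, 173.43649291992188), (37.46418762207031, 39.103355407714844), 44.586090087890625)
wax ((396.89947509765625, -149.52357482910156), (64.26788330078125, 95.24766540527344), 82.92113494873047)
cast [0.65997206 0.03954492 0.02519554]
yoke ax 77.10696936648046
```

Call:
drive_tool(
  increments=[
    [-0.143,-0.094,0,0],
    [-0.143,-0.094,0,0],
    [-0.143,-0.094,0,0],
    [-0.143,-0.094,0,0],
    [-0.143,-0.094,0,0],
    [-0.143,-0.094,0,0],
    [-0.143,-0.094,0,0],
    [-0.143,-0.094,0,0],
  ],
  grip=1,
)

```text
t: 0.9
tcp_pos: [0.375, 0.3009, 0.2451]
tcp_rot: [-0.399, -3.116, 0.0]
ft_force: [-0.2, 1.0, -0.6]
grip_width: 0.0852
grasp_force: 0.0
```

Call:
drive_tool(
  increments=[
    [-0.143,-0.094,0.085,0],
    [-0.143,-0.094,0.085,0],
    [-0.143,-0.094,0.085,0],
    [-0.143,-0.094,0.085,0],
    [0,0,0,-0.09],
    [0,0,0,-0.09],
    [0,0,0,-0.09],
    [0,0,0,-0.09],
  ],
)

```text
t: 1.7
tcp_pos: [0.4888, 0.1751, 0.1598]
tcp_rot: [0.494, -3.101, 0.0]
ft_force: [-0.1, 0.4, 0.2]
grip_width: 0.0853
grasp_force: 0.0
```

Call:
drive_tool(
  increments=[
    [0,0,0,-0.09],
    [0,0,0,-0.09],
    [0,0,0,-0.09],
    [0,0,0,0],
    [0,0,0,0],
  ],
)

```text
t: 2.2
tcp_pos: [0.4888, 0.1754, 0.1601]
tcp_rot: [1.124, -2.933, -0.0]
ft_force: [0.9, -0.6, -0.2]
grip_width: 0.0855
grasp_force: 0.0
```

```bash
cat >> h.py <<'E'
def stat():
    s=read_state();Q=R.from_rotvec(s['tcp_rot']).as_matrix()
    print('t%.2f'%s['t'],'pos',s['tcp_pos'].round(4),'xang %.2f'%np.degrees(np.arctan2(Q[1,0],Q[0,0])),'q',s['q'].round(2),'F',s['ft_force'].round(1),'M',s['torque'].round(2),'w %.4f gf %.1f'%(s['grip_width'],s['grasp_force']));return s
def shift(s,goal):
    Q=R.from_rotvec(s['tcp_rot']).as_matrix();print('shift units',((np.array(goal)-s['tcp_pos'])@Q/.25).round(4))
def shot(name):
    s=stat();p,d=read_camera('wrist');cv2.imwrite(f'pics/{name}.png',p[:,:,::-1]);np.savez(name+'.npz',p=p,d=d,pos=s['tcp_pos'],rot=s['tcp_rot']);return s,p,d
E
python3 - <<'E'
from h import *
s,p,d=shot('w1')
print(proj('wrist',[[.489,.175,.038],[.437,.125,.06]],s))
E
```

```text
t2.20 pos [0.4888 0.1754 0.1601] xang -138.07 q [ 0.32  0.3   1.82  0.    1.02 -1.98] F [ 0.9 -0.6 -0.2] M [-0.01 -0.02 -0.07] w 0.0855 gf 0.0
[[251.50201586 182.42020975]
 [248.24242787 100.22762681]]
```

View pics/w1.png

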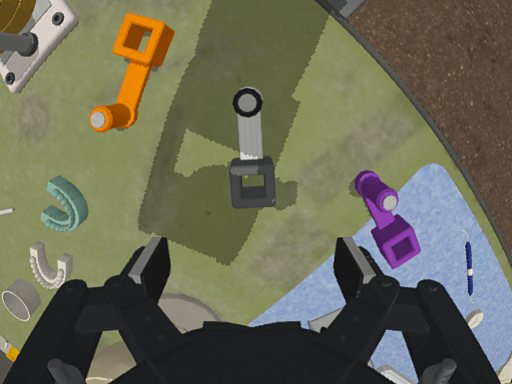

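Wrist view: hub around (253,183), grip head at (247,102). The orange and purple look-alikes are well apart at (143,40) and (397,243). Next I compute the precise hub pose.

```bash
python3 - <<'E'
from h import *
z=np.load('w1.npz');s={'tcp_pos':z['pos'],'tcp_rot':z['rot']};p=z['p'];d=z['d']
v,u=np.mgrid[:384,:512];e,r=ray('wrist',u.ravel(),v.ravel(),s)
# depth along optical axis: cos(theta)
m=camera_model('wrist');th=np.hypot((u-m['cx'])/m['fx'],(v-m['cy'])/m['fy']).ravel()
P=(e+r*(d.ravel()/np.cos(th))[:,None]).reshape(384,512,3)
b=np.zeros((384,512),bool);b[90:215,220:290]=1
for lo,hi,n in((.034,.043,'hub'),(.058,.068,'griphead'),(.008,.014,'arm')):
    k=b&(P[...,2]>lo)&(P[...,2]<hi)
    if n=='hub':k[:150]=0
    q=P[k];rr=cv2.minAreaRect((q[:,:2]*1000).astype(np.float32));print(n,len(q),q.mean(0).round(4),rr)
g=cv2.cvtColor(p,cv2.COLOR_RGB2GRAY);print(np.median(P[300:330,200:201,2]))
# grip head
bh=p[85:120,230:265].max(2);vv,uu=np.nonzero(bh<60)
c,rad=cv2.minEnclosingCircle(np.c_[uu+230,vv+85].astype(np.float32));print(c,rad,onz('wrist',c[0],c[1],.0605,s))
E
```

```text
hub 1368 [0.4907 0.1776 0.0375] ((491.50048828125, 178.21560668945312), (40.638427734375, 40.08477020263672), 45.20307922363281)
griphead 608 [0.439  0.1256 0.0613] ((439.28704833984375, 125.73919677734375), (20.191219329833984, 21.478618621826172), 41.754669189453125)
arm 1106 [0.4643 0.1512 0.0109] ((464.4225769042969, 154.59841918945312), (97.54939270019531, 37.75775909423828), 35.64949417114258)
0.011494419300414976
(247.3346405029297, 102.06693267822266) 14.665600776672363 [[0.43849912 0.12542616 0.0605    ]]
```

Call:
drive_tool(
  increments=[
    [0,0,0,-0.034],
    [-0.0145,0,0.12,0],
    [0,0,0.12,0],
    [0,0,0.12,0],
    [0,0,0.1,0],
    [0,0,0.06,0],
    [0,0,0.04,0],
    [0,0,0,0],
  ],
)

```text
t: 3.05
tcp_pos: [0.4909, 0.1778, 0.0192]
tcp_rot: [1.204, -2.899, -0.0]
ft_force: [0.2, 0.8, 0.4]
grip_width: 0.0854
grasp_force: 0.0
```

Call:
drive_tool(
  increments=[
    [0,0,0,0],
    [0,0,0,0],
    [0,0,0,0],
    [0,0,0,0],
    [0,0,0,0],
    [0,0,0,0],
  ],
  grip=0,
  squeeze=80,
)

```text
t: 3.65
tcp_pos: [0.4924, 0.1784, 0.0215]
tcp_rot: [-1.205, 2.899, 0.0]
ft_force: [0.6, -0.4, 5.6]
grip_width: 0.039
grasp_force: 82.4
```

```bash
python3 -c "
from h import *
stat()"
```

```text
t3.65 pos [0.4924 0.1784 0.0215] xang -134.86 q [ 0.33  0.49  1.96  0.    0.69 -2.03] F [ 0.6 -0.4  5.6] M [0.1  0.14 0.  ] w 0.0390 gf 82.4
```

Call:
drive_tool(
  increments=[
    [0,0,-0.04,0],
    [0,0,-0.1,0],
    [0,0,-0.16,0],
    [0,0,-0.18,0],
    [0,0,-0.18,0],
    [0,0,-0.18,0],
    [0,0,-0.12,0],
    [0,0,-0.04,0],
  ],
)

```text
t: 4.45
tcp_pos: [0.4925, 0.1783, 0.2741]
tcp_rot: [-1.204, 2.895, -0.001]
ft_force: [-0.2, -0.2, -2.2]
grip_width: 0.0388
grasp_force: 81.5
```

Call:
drive_tool(
  increments=[
    [0.04,-0.06,0,0],
    [0.08,-0.11,0,0],
    [0.1,-0.13,0,0],
    [0.1,-0.13,0,0],
    [0.08,-0.11,0,0],
    [0.06,-0.08,0,0],
    [0.02,-0.03,0,0],
    [0,0,0,0],
  ],
)

```text
t: 5.25
tcp_pos: [0.5216, -0.0224, 0.2689]
tcp_rot: [1.202, -2.9, -0.003]
ft_force: [-0.4, 1.0, -2.5]
grip_width: 0.0389
grasp_force: 81.6
```

```bash
cat >> h.py <<'E'
def wcloud(d,s):
    v,u=np.mgrid[:384,:512];e,r=ray('wrist',u.ravel(),v.ravel(),s);m=camera_model('wrist')
    th=np.hypot((u-m['cx'])/m['fx'],(v-m['cy'])/m['fy']).ravel()
    return (e+r*(d.ravel()/np.cos(th))[:,None]).reshape(384,512,3)
E
python3 - <<'E'
from h import *
s,p,d=shot('w2')
P=wcloud(d,s)
near=np.hypot(P[...,0]-.523,P[...,1]+.17)<.12
for lo,hi in((.2,.209),(.19,.2),(.168,.178),(.143,.15)):
    k=near&(P[...,2]>lo)&(P[...,2]<hi);q=P[k]
    if len(q)>5:
        v,u=np.nonzero(k);print(lo,len(q),q.mean(0).round(4),cv2.minAreaRect((q[:,:2]*1000).astype(np.float32)),'px',u.mean(),v.mean())
E
```

```text
t5.25 pos [ 0.5216 -0.0224  0.2689] xang -134.96 q [-0.07  0.22  1.64  0.    1.28 -2.42] F [-0.4  1.  -2.5] M [ 0.05 -0.01 -0.01] w 0.0389 gf 81.6
0.2 568 [ 0.5232 -0.1686  0.2038] ((523.7466430664062, -169.79649353027344), (19.44203758239746, 20.32252311706543), 65.68132019042969) px 101.44366197183099 66.3169014084507
0.19 269 [ 0.5208 -0.1651  0.1958] ((524.081298828125, -170.33407592773438), (20.80255699157715, 20.824199676513672), 65.86711883544922) px 111.51301115241635 67.4460966542751
0.168 985 [ 0.5201 -0.1632  0.1721] ((522.03662109375, -166.6535186767578), (40.951499938964844, 32.86613082885742), 32.15628433227539) px 126.8233502538071 70.0761421319797
0.143 2010 [ 0.5198 -0.1595  0.1474] ((523.2418212890625, -170.18389892578125), (150.39755249023438, 57.464962005615234), 64.52491760253906) px 141.881592039801 75.2228855721393
```

View pics/w2.png

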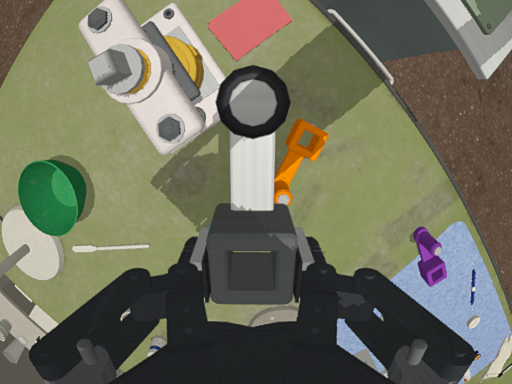

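View w2: the square end is at (112,68), seen sharply. The crank hangs level, with hub at (250,255) and grip straight ahead at (253,102). Next I turn to a matching quarter (x angle 155.7°) and check the hub's offset in the jaws.

Call:
drive_tool(
  increments=[
    [0,0,0,0.085],
    [0,0,0,0.085],
    [0,0,0,0.085],
    [0,0,0,0.085],
    [0,0,0,0.085],
    [0,0,0,0.085],
    [0,0,0,0.085],
    [0,0,0,0.085],
  ],
)

```text
t: 6.1
tcp_pos: [0.5217, -0.0199, 0.2699]
tcp_rot: [-0.443, -3.109, -0.001]
ft_force: [0.0, 0.1, -2.2]
grip_width: 0.0388
grasp_force: 81.4
```

Call:
drive_tool(
  increments=[
    [0,0,0,0.086],
    [0,0,0,0],
    [0,0,0,0],
  ],
)

```text
t: 6.4
tcp_pos: [0.5219, -0.0206, 0.27]
tcp_rot: [-0.641, -3.075, -0.0]
ft_force: [0.1, 0.9, -3.0]
grip_width: 0.0389
grasp_force: 81.4
```

```bash
python3 - <<'E'
from h import *
z=np.load('w2.npz');s={'tcp_pos':z['pos'],'tcp_rot':z['rot']};Q=R.from_rotvec(z['rot']).as_matrix()
P=(wcloud(z['d'],s)-z['pos'])@Q
b=np.zeros((384,512),bool);b[60:310,200:305]=1
for lo,hi,n in((-.025,-.012,'hubtop'),(-.05,-.035,'grip'),(.002,.014,'arm')):
    k=b&(P[...,2]>lo)&(P[...,2]<hi)
    if n!='grip':k[:140]=0
    else:k[150:]=0
    if n=='hubtop': k[:,:208]=0;k[:,297:]=0
    q=P[k]*1000;print(n,len(q),q.mean(0).round(1),q.min(0).round(1),q.max(0).round(1),cv2.minAreaRect(q[:,:2].astype(np.float32)))
s=stat();shift(s,[.5238,-.17,.27])
E
```

```text
hubtop 4795 [  2.7   0.3 -16.2] [-19.7 -20.2 -25. ] [ 20.5  20.1 -12. ] ((0.6261196136474609, -0.25554656982421875), (40.4422607421875, 40.12761688232422), 89.20922088623047)
grip 4180 [ 74.7   0.4 -39.5] [ 62.7 -11.3 -43.8] [ 86.2  12.1 -35. ] ((74.60681915283203, 0.3740081787109375), (22.67915153503418, 22.639394760131836), 45.49592208862305)
arm 4351 [29.   0.2  9.6] [-12.3 -26.1   2. ] [55.4 26.1 14. ] ((20.55156707763672, 3.4323654174804688), (70.45747375488281, 49.2886962890625), 19.076013565063477)
t6.40 pos [ 0.5219 -0.0206  0.27  ] xang 156.47 q [-0.06  0.22  1.64  0.    1.28 -1.22] F [ 0.1  0.9 -3. ] M [-0.01 -0.02  0.03] w 0.0389 gf 81.4
shift units [-2.456e-01 -5.449e-01 -1.000e-04]
```

Call:
drive_tool(
  increments=[
    [-0.027,-0.06,0,0],
    [-0.05,-0.11,0,0],
    [-0.06,-0.132,0,0],
    [-0.055,-0.121,0,0],
    [-0.035,-0.077,0,0],
    [-0.02,-0.045,0,0],
    [0,0,0,0.0086],
    [0,0,0,0],
  ],
)

```text
t: 7.2
tcp_pos: [0.5237, -0.1704, 0.2701]
tcp_rot: [-0.667, -3.069, -0.002]
ft_force: [-0.1, -0.1, -2.2]
grip_width: 0.039
grasp_force: 81.7
```

```bash
python3 - <<'E'
from h import *
for i in range(3): s=stat();shift(s,[.5238,-.17,.27]);read_camera('top')
s,p,d=shot('w3')
P=wcloud(d,s)
near=np.hypot(P[...,0]-.523,P[...,1]+.17)<.1
for lo,hi in((.19,.209),(.143,.15)):
    k=near&(P[...,2]>lo)&(P[...,2]<hi);q=P[k];print(lo,len(q))
    if len(q)>5: print(q.mean(0),cv2.minAreaRect((q[:,:2]*1000).astype(np.float32)))
cv2.imwrite('pics/w3c.png',cv2.resize(p[80:330,130:380,::-1],None,fx=2.2,fy=2.2))
E
```

```text
t7.20 pos [ 0.5237 -0.1704  0.2701] xang 155.48 q [-0.34  0.27  1.58  0.    1.3  -1.48] F [-0.1 -0.1 -2.2] M [-0.01 -0.08 -0.01] w 0.0390 gf 81.7
shift units [0.0002 0.0015 0.0005]
t7.25 pos [ 0.5237 -0.1701  0.2702] xang 155.52 q [-0.34  0.27  1.58  0.    1.3  -1.48] F [-0.3  0.3 -1.6] M [-0.01 -0.02  0.  ] w 0.0387 gf 81.7
shift units [-0.0001  0.0005  0.0008]
t7.30 pos [ 0.5238 -0.17    0.2703] xang 155.54 q [-0.34  0.27  1.58  0.    1.3  -1.48] F [ 0.3  0.  -3.3] M [-0.02 -0.03  0.  ] w 0.0389 gf 81.7
shift units [-0.0001  0.0002  0.0012]
t7.35 pos [ 0.5238 -0.1701  0.2703] xang 155.54 q [-0.34  0.27  1.58  0.    1.3  -1.48] F [-0.4  0.8 -2.6] M [-0.05 -0.03  0.  ] w 0.0386 gf 81.7
0.19 0
0.143 1287
[ 0.52191814 -0.1689612   0.14694467] ((522.6846313476562, -169.9498291015625), (152.20309448242188, 45.1698112487793), 70.64009857177734)
```

View pics/w3c.png

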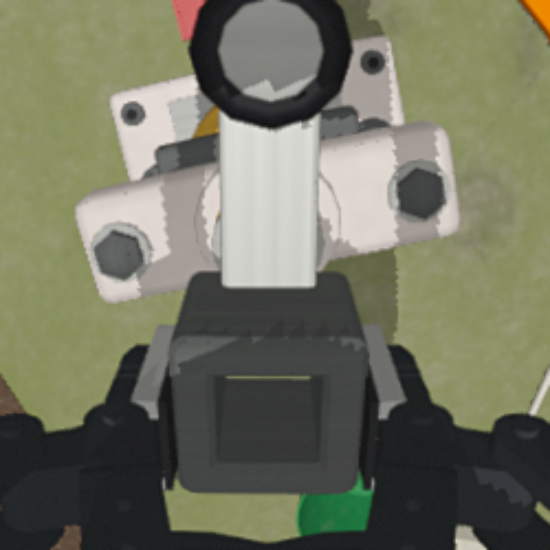

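The crank is level above the spindle with both column nuts visible, and the square is hidden beneath the hub. I descend in steps and watch the force.

Call:
drive_tool(
  increments=[
    [0,0,0.06,0],
    [0,0,0.06,0],
    [0,0,0.04,0],
    [0,0,0.02,0],
    [0,0,0.01,0],
    [0,0,0,0],
  ],
)

```text
t: 8.0
tcp_pos: [0.5239, -0.1712, 0.2229]
tcp_rot: [0.668, 3.07, 0.0]
ft_force: [-1.0, -0.4, -1.1]
grip_width: 0.0385
grasp_force: 81.7
```

Call:
drive_tool(
  increments=[
    [0,0,0.01,0],
    [0,0,0.01,0],
    [0,0,0.01,0],
    [0,0,0,0],
  ],
)

```text
t: 8.4
tcp_pos: [0.5236, -0.1712, 0.2149]
tcp_rot: [-0.668, -3.069, -0.0]
ft_force: [0.7, 0.5, -3.3]
grip_width: 0.039
grasp_force: 81.7
```

```bash
python3 -c "
from h import *
stat()"
```

```text
t8.40 pos [ 0.5236 -0.1712  0.2149] xang 155.44 q [-0.34  0.3   1.67  0.    1.17 -1.48] F [ 0.7  0.5 -3.3] M [ 0.02 -0.03 -0.04] w 0.0390 gf 81.7
```

Call:
drive_tool(
  increments=[
    [0,0,0.02,0],
    [0,0,0.02,0],
    [0,0,0.015,0],
    [0,0,0.01,0],
    [0,0,0.008,0],
    [0,0,0.004,0],
    [0,0,0,0],
  ],
)

```text
t: 9.1
tcp_pos: [0.5237, -0.1712, 0.1959]
tcp_rot: [-0.668, -3.07, -0.0]
ft_force: [-0.5, 0.2, -3.7]
grip_width: 0.0386
grasp_force: 81.7
```

```bash
python3 -c "
from h import *
stat()"
```

```text
t9.10 pos [ 0.5237 -0.1712  0.1959] xang 155.45 q [-0.34  0.32  1.7   0.    1.13 -1.48] F [-0.5  0.2 -3.7] M [ 0.04 -0.1  -0.01] w 0.0386 gf 81.7
```

Call:
drive_tool(
  increments=[
    [0,0,0.006,0],
    [0,0,0.006,0],
    [0,0,0,0],
  ],
)

```text
t: 9.4
tcp_pos: [0.5239, -0.1713, 0.1934]
tcp_rot: [0.668, 3.069, 0.0]
ft_force: [0.3, 0.6, -0.6]
grip_width: 0.0384
grasp_force: 81.9
```

Call:
drive_tool(
  increments=[
    [0,0,0.006,0],
    [0,0,0,0],
  ],
)

```text
t: 9.6
tcp_pos: [0.5239, -0.1713, 0.1934]
tcp_rot: [0.668, 3.068, -0.0]
ft_force: [-3.0, 1.8, 8.9]
grip_width: 0.0386
grasp_force: 83.1
```

Seated: underside is about 172.4 mm, matching the shoulder height, with light contact. Winding clockwise now.

Call:
drive_tool(
  increments=[
    [0,0,0,0.04],
    [0,0,0.0007,0.085],
    [0,0,0.0007,0.085],
    [0,0,0.0007,0.085],
    [0,0,0.0007,0.085],
    [0,0,0.0007,0.085],
    [0,0,0.0007,0.085],
    [0,0,0.0007,0.085],
  ],
)

```text
t: 10.4
tcp_pos: [0.5236, -0.171, 0.1921]
tcp_rot: [2.06, 2.371, 0.001]
ft_force: [-2.4, 1.8, 9.2]
grip_width: 0.0391
grasp_force: 83.0
```

```bash
python3 -c "
from h import *
stat()"
```

```text
t10.40 pos [ 0.5236 -0.171   0.1921] xang 98.01 q [-0.34  0.32  1.7   0.    1.12 -0.48] F [-2.4  1.8  9.2] M [0.36 0.69 0.16] w 0.0391 gf 83.0
```

Call:
drive_tool(
  increments=[
    [0,0,0.0007,0.085],
    [0,0,0.0007,0.085],
    [0,0,0.0007,0.085],
    [0,0,0.0007,0.085],
    [0,0,0.0007,0.085],
    [0,0,0.0007,0.085],
    [0,0,0.0007,0.085],
    [0,0,0.0007,0.085],
  ],
)

```text
t: 11.2
tcp_pos: [0.5234, -0.1704, 0.1908]
tcp_rot: [-2.98, -0.991, -0.001]
ft_force: [-2.9, 4.4, 9.8]
grip_width: 0.0387
grasp_force: 83.2
```

Call:
drive_tool(
  increments=[
    [0,0,0.0007,0.085],
    [0,0,0.0007,0.085],
    [0,0,0.0007,0.085],
    [0,0,0.0007,0.085],
    [0,0,0.0007,0.085],
    [0,0,0.0007,0.085],
    [0,0,0.0007,0.085],
    [0,0,0.0007,0.085],
  ],
)

```text
t: 12.0
tcp_pos: [0.5239, -0.1705, 0.1895]
tcp_rot: [-3.069, 0.664, -0.002]
ft_force: [-2.9, 3.3, 10.0]
grip_width: 0.039
grasp_force: 83.2
```

```bash
python3 -c "
from h import *
stat()"
```

```text
t12.00 pos [ 0.5239 -0.1705  0.1895] xang -24.41 q [-0.34  0.32  1.71  0.    1.11  1.66] F [-2.9  3.3 10. ] M [0.7  0.52 0.12] w 0.0390 gf 83.2
```

Call:
drive_tool(
  increments=[
    [0,0,0.0007,0.085],
    [0,0,0.0007,0.085],
    [0,0,0.0007,0.085],
    [0,0,0.0007,0.085],
    [0,0,0.0007,0.085],
    [0,0,-0.004,0],
    [0,0,0,0],
  ],
)

```text
t: 12.7
tcp_pos: [0.524, -0.1706, 0.1886]
tcp_rot: [-2.687, 1.625, -0.001]
ft_force: [-0.9, 4.2, 6.5]
grip_width: 0.0388
grasp_force: 82.7
```

```bash
python3 -c "
from h import *
stat()"
```

```text
t12.70 pos [ 0.524  -0.1706  0.1886] xang -62.32 q [-0.34  0.32  1.71  0.    1.11  2.32] F [-0.9  4.2  6.5] M [ 0.68  0.34 -0.13] w 0.0388 gf 82.7
```

Call:
drive_tool(
  increments=[
    [0,0,0,0],
    [0,0,0,0],
    [0,0,0,0],
    [0,0,0,0],
    [0,0,0,0],
    [0,0,0,0],
  ],
  grip=1,
)

```text
t: 13.3
tcp_pos: [0.5237, -0.1713, 0.1875]
tcp_rot: [2.688, -1.626, -0.0]
ft_force: [0.4, 0.0, -0.4]
grip_width: 0.0855
grasp_force: 0.0
```

Call:
drive_tool(
  increments=[
    [0,0,-0.04,0],
    [0,0,-0.12,0],
    [0,0,-0.14,0],
    [0,0,-0.1,0],
    [0,0,0,-0.092],
    [0,0,0,-0.092],
    [0,0,0,-0.092],
    [0,0,0,-0.092],
  ],
)

```text
t: 14.1
tcp_pos: [0.5238, -0.1713, 0.2886]
tcp_rot: [3.042, -0.784, 0.002]
ft_force: [-0.4, 0.1, -0.2]
grip_width: 0.0855
grasp_force: 0.0
```

Call:
drive_tool(
  increments=[
    [0,0,0,-0.092],
    [0,0,0,-0.092],
    [0,0,0,-0.092],
    [0,0,0,-0.092],
    [0,0,0,-0.092],
    [0,0,0,-0.092],
    [0,0,0,-0.092],
    [0,0,0,-0.092],
  ],
)

```text
t: 14.9
tcp_pos: [0.5238, -0.1713, 0.2885]
tcp_rot: [2.976, 1.006, 0.001]
ft_force: [-0.4, -0.2, -0.5]
grip_width: 0.0856
grasp_force: 0.0
```

Call:
drive_tool(
  increments=[
    [0,0,0,-0.092],
    [0,0,0,-0.092],
    [0,0,0,-0.092],
    [0,0,0,-0.092],
    [0,0,0,-0.092],
    [0,0,0,-0.092],
    [0,0,0,-0.092],
    [0,0,0,-0.092],
  ],
)

```text
t: 15.7
tcp_pos: [0.5238, -0.1713, 0.2885]
tcp_rot: [1.942, 2.468, 0.001]
ft_force: [-0.2, 0.4, 0.3]
grip_width: 0.0851
grasp_force: 0.0
```

Call:
drive_tool(
  increments=[
    [0,0,0,-0.07],
    [0,0,0,-0.09],
    [0,0,0,0],
    [0,0,0,0],
  ],
)

```text
t: 16.1
tcp_pos: [0.5238, -0.1713, 0.2882]
tcp_rot: [1.63, 2.685, 0.0]
ft_force: [-0.0, -0.0, -1.0]
grip_width: 0.0854
grasp_force: 0.0
```

```bash
python3 - <<'E'
from h import *
s,p,d=shot('w4');shift(s,[.5239,-.1706,.1886])
P=wcloud(d,s)
near=np.hypot(P[...,0]-.523,P[...,1]+.17)<.1
for lo,hi in((.201,.209),(.222,.238),(.15,.152)):
    k=near&(P[...,2]>lo)&(P[...,2]<hi);q=P[k]
    if len(q)>5:
        print(lo,len(q),q.mean(0).round(4),cv2.minAreaRect((q[:,:2]*1000).astype(np.float32)))
E
```

```text
t16.10 pos [ 0.5238 -0.1713  0.2882] xang 117.49 q [-0.34  0.26  1.54  0.    1.34 -0.82] F [-0. -0. -1.] M [-0.03 -0.02 -0.  ] w 0.0854 gf 0.0
shift units [0.0024 0.0014 0.3983]
0.201 2059 [ 0.5256 -0.1734  0.2048] ((536.8333129882812, -194.74740600585938), (40.259456634521484, 95.32881927490234), 27.55875015258789)
0.222 535 [ 0.5572 -0.2342  0.2277] ((558.0799560546875, -236.23715209960938), (22.326887130737305, 21.184734344482422), 39.75366973876953)
0.15 267 [ 0.5257 -0.1614  0.151 ] ((517.8768920898438, -169.19601440429688), (140.95643615722656, 26.7179012298584), 77.30376434326172)
```

View pics/w4.png

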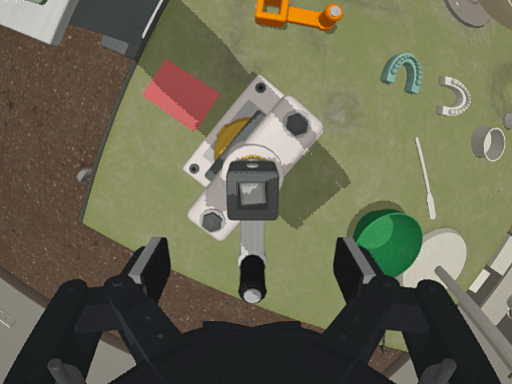

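View w4: the crank sits fully seated on the square (hub (253,188), grip (253,280)), and the square's tip shows inside the hole. Now I regrasp.

Call:
drive_tool(
  increments=[
    [0,0,0.1,0],
    [0,0,0.12,0],
    [0,0,0.1,0],
    [0,0,0.05,0],
    [0,0,0.028,0],
    [0,0,0,0],
  ],
)

```text
t: 16.75
tcp_pos: [0.5238, -0.1713, 0.1879]
tcp_rot: [-1.627, -2.687, -0.0]
ft_force: [-0.9, -0.4, 0.1]
grip_width: 0.0851
grasp_force: 0.0
```

Call:
drive_tool(
  increments=[
    [0,0,0,0],
    [0,0,0,0],
    [0,0,0,0],
    [0,0,0,0],
    [0,0,0,0],
    [0,0,0,0],
  ],
  grip=0,
)

```text
t: 17.35
tcp_pos: [0.5243, -0.1713, 0.1893]
tcp_rot: [1.625, 2.686, 0.001]
ft_force: [-0.9, 0.6, 5.2]
grip_width: 0.039
grasp_force: 81.1
```

Call:
drive_tool(
  increments=[
    [0,0,0.0007,0.085],
    [0,0,0.0007,0.085],
    [0,0,0.0007,0.085],
    [0,0,0.0005,0.06],
    [0,0,0,0],
  ],
)

```text
t: 17.85
tcp_pos: [0.5239, -0.1713, 0.1887]
tcp_rot: [2.236, 2.205, 0.001]
ft_force: [-1.2, -0.0, 6.3]
grip_width: 0.0393
grasp_force: 81.4
```

```bash
python3 -c "
from h import *
stat()"
```

```text
t17.85 pos [ 0.5239 -0.1713  0.1887] xang 89.20 q [-0.34  0.32  1.71 -0.    1.11 -0.32] F [-1.2 -0.   6.3] M [ 0.06  0.32 -0.1 ] w 0.0393 gf 81.4
```

Call:
drive_tool(
  increments=[
    [0,0,0.0006,0.07],
    [0,0,0.0006,0.07],
    [0,0,0.0006,0.07],
    [0,0,0,0],
  ],
  squeeze=110,
)

```text
t: 18.25
tcp_pos: [0.5237, -0.1713, 0.1883]
tcp_rot: [2.568, 1.808, 0.001]
ft_force: [-1.9, 0.5, 7.5]
grip_width: 0.0383
grasp_force: 109.7
```

```bash
python3 -c "
from h import *
stat()"
```

```text
t18.25 pos [ 0.5237 -0.1713  0.1883] xang 70.29 q [-0.34  0.32  1.71 -0.    1.11  0.01] F [-1.9  0.5  7.5] M [ 0.14  0.46 -0.12] w 0.0383 gf 109.7
```

Call:
drive_tool(
  increments=[
    [0,0,0.0006,0.06],
    [0,0,0.0006,0.06],
    [0,0,0,0],
  ],
)

```text
t: 18.55
tcp_pos: [0.5237, -0.1711, 0.1882]
tcp_rot: [2.723, 1.565, -0.0]
ft_force: [-2.4, 1.5, 9.1]
grip_width: 0.0379
grasp_force: 109.9
```

```bash
python3 -c "
from h import *
stat()"
```

```text
t18.55 pos [ 0.5237 -0.1711  0.1882] xang 59.77 q [-0.34  0.32  1.71 -0.    1.11  0.19] F [-2.4  1.5  9.1] M [0.32 0.41 1.13] w 0.0379 gf 109.9
```

The moment jumped to 1.1 N m, so the stop has been reached. I press a little more to confirm.

Call:
drive_tool(
  increments=[
    [0,0,0,0.03],
    [0,0,0,0],
  ],
)

```text
t: 18.75
tcp_pos: [0.5236, -0.1711, 0.1882]
tcp_rot: [2.754, 1.509, -0.002]
ft_force: [-2.0, 2.3, 8.6]
grip_width: 0.0385
grasp_force: 110.3
```

```bash
python3 -c "
from h import *
stat()"
```

```text
t18.75 pos [ 0.5236 -0.1711  0.1882] xang 57.44 q [-0.34  0.32  1.71 -0.    1.11  0.23] F [-2.   2.3  8.6] M [0.42 0.38 2.74] w 0.0385 gf 110.3
```

Call:
drive_tool(
  increments=[
    [0,0,0,-0.03],
    [0,0,0,-0.025],
    [0,0,-0.003,0],
    [0,0,0,0],
  ],
)

```text
t: 19.15
tcp_pos: [0.5237, -0.1711, 0.1882]
tcp_rot: [2.695, 1.614, 0.001]
ft_force: [-1.3, 1.3, 5.9]
grip_width: 0.0387
grasp_force: 110.0
```

```bash
python3 -c "
from h import *
stat()"
```

```text
t19.15 pos [ 0.5237 -0.1711  0.1882] xang 61.85 q [-0.34  0.32  1.71  0.    1.11  0.15] F [-1.3  1.3  5.9] M [0.14 0.34 0.08] w 0.0387 gf 110.0
```

Call:
drive_tool(
  increments=[
    [0,0,-0.01,0],
    [0,0,-0.02,0],
    [0,0,-0.03,0],
    [0,0,0,0],
  ],
)

```text
t: 19.55
tcp_pos: [0.5236, -0.1711, 0.2004]
tcp_rot: [-2.693, -1.613, 0.002]
ft_force: [4.7, -0.7, -12.0]
grip_width: 0.0386
grasp_force: 118.7
```

```bash
python3 -c "
from h import *
stat()"
```

```text
t19.55 pos [ 0.5236 -0.1711  0.2004] xang 61.85 q [-0.34  0.32  1.69  0.    1.14  0.15] F [  4.7  -0.7 -12. ] M [-0.02 -0.66  0.09] w 0.0386 gf 118.7
```

Call:
drive_tool(
  increments=[
    [0,0,-0.03,0],
    [0,0,-0.05,0],
    [0,0,-0.07,0],
    [0,0,-0.08,0],
    [0,0,-0.06,0],
    [0,0,0,0],
  ],
)

```text
t: 20.15
tcp_pos: [0.5245, -0.1717, 0.2789]
tcp_rot: [2.691, 1.612, 0.006]
ft_force: [-0.7, -0.2, -2.4]
grip_width: 0.0382
grasp_force: 120.0
```

```bash
python3 -c "
from h import *
s=stat()
T=np.load('top0.npz')
shift(s,[.48,.13,.28])"
```

```text
t20.15 pos [ 0.5245 -0.1717  0.2789] xang 61.83 q [-0.34  0.26  1.56 -0.    1.31  0.15] F [-0.7 -0.2 -2.4] M [-0.02 -0.04 -0.01] w 0.0382 gf 120.0
shift units [ 0.9798 -0.7265 -0.008 ]
```

Call:
drive_tool(
  increments=[
    [0.06,-0.04,0,0],
    [0.12,-0.08,0,0],
    [0.15,-0.1,0,0],
    [0.16,-0.107,0,0],
    [0.16,-0.107,0,0],
    [0.16,-0.107,0,0],
    [0.14,-0.095,0,0],
    [0.12,-0.08,0,0],
  ],
)

```text
t: 20.95
tcp_pos: [0.4908, 0.1509, 0.2751]
tcp_rot: [-2.694, -1.615, 0.001]
ft_force: [1.2, -0.6, -2.1]
grip_width: 0.0382
grasp_force: 120.0
```

Call:
drive_tool(
  increments=[
    [0.07,-0.046,0.1,0],
    [0.028,-0.02,0.12,0],
    [0,0,0.12,0],
    [0,0,0.08,0],
    [0,0,0,0],
    [0,0,0,0],
  ],
)

```text
t: 21.55
tcp_pos: [0.4892, 0.1783, 0.1705]
tcp_rot: [2.695, 1.614, -0.0]
ft_force: [0.4, -0.3, -1.3]
grip_width: 0.0385
grasp_force: 120.1
```

```bash
python3 - <<'E'
from h import *
s,p,d=shot('w5');Q=R.from_rotvec(s['tcp_rot']).as_matrix();pos=s['tcp_pos']
W=wcloud(d,s)
for nm,C in(('wrist',W),):
    L=(C-pos)@Q*1000
    k=(abs(L[...,1])<18)&(L[...,0]>-100)&(L[...,0]<22)&(L[...,2]>-50)&(L[...,2]<-5)
    for a,b in((-100,-60),(-22,-12),(11,22)):
        q=L[k&(L[...,0]>a)&(L[...,0]<b)];print(nm,a,len(q),np.median(q,0).round(1) if len(q) else'')
for n in('scene','top'):
    p2,d2=read_camera(n);np.savez(n+'5.npz',p=p2,d=d2);C=pts(n,p2,d2)
    if n=='scene':cv2.imwrite('pics/s5.png',cv2.resize(p2[150:340,150:390,::-1],None,fx=3,fy=3))
    L=(C-pos)@Q*1000
    k=(abs(L[...,1]-0)<15)&(L[...,0]<-55)&(L[...,0]>-100)&(abs(L[...,2])<60);q=L[k];print(n,len(q),q.min(0).round(1) if len(q) else '',q.max(0).round(1) if len(q) else '')
    near=np.hypot(C[...,0]-.5238,C[...,1]+.1705)<.05
    q=C[near&(C[...,2]>.19)];print('square',len(q),q.max(0)[2] if len(q) else '',np.median(q[:,2]),cv2.minAreaRect((q[:,:2]*1000).astype(np.float32)))
E
```

```text
t21.55 pos [0.4892 0.1783 0.1705] xang 61.84 q [ 0.33  0.3   1.8  -0.    1.04  0.82] F [ 0.4 -0.3 -1.3] M [-0.01 -0.07 -0.  ] w 0.0385 gf 120.1
wrist -100 0 
wrist -22 697 [-14.9   0.1 -15.7]
wrist 11 2338 [ 19.   -0.3 -15.2]
scene 255 [-92.1 -15.  -41.7] [-56.4  12.   23.3]
square 86 0.1989905391548905 0.19556410225718335 ((520.8279418945312, -171.65286254882812), (19.49850845336914, 21.2298526763916), 63.594482421875)
top 19 [-87.8 -10.1 -40.5] [-57.3  11.6   9. ]
square 73 0.2055309324346366 0.1976654671940712 ((523.630126953125, -170.88609313964844), (20.762313842773438, 20.465585708618164), 67.81893157958984)
```

View pics/s5.png

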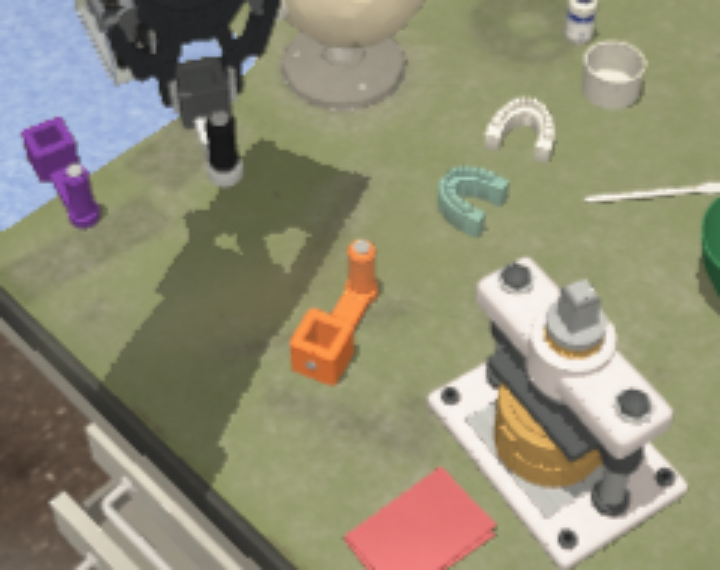

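The crank hangs level in the jaws (hub top tilted under 1°), and the press stands with a bare spindle and the platen down on the flask. Crop s5: spindle (578,305), grip (222,140). The wax and cast look undisturbed. Lowering now.

Call:
drive_tool(
  increments=[
    [0,0,0.1,0],
    [0,0,0.14,0],
    [0,0,0.14,0],
    [0,0,0.1,0],
    [0,0,0.06,0],
    [0,0,0.03,0],
    [0,0,0,0],
  ],
)

```text
t: 22.4
tcp_pos: [0.4895, 0.1785, 0.0276]
tcp_rot: [-2.695, -1.614, -0.0]
ft_force: [-0.4, -0.2, -2.0]
grip_width: 0.0384
grasp_force: 120.1
```

Call:
drive_tool(
  increments=[
    [0,0,0.005,0],
    [0,0,0.004,0],
    [0,0,0,0],
  ],
)

```text
t: 22.7
tcp_pos: [0.4896, 0.1786, 0.026]
tcp_rot: [2.695, 1.614, 0.003]
ft_force: [-0.3, 1.0, -2.7]
grip_width: 0.0386
grasp_force: 120.1
```

```bash
python3 -c "
from h import *
stat()"
```

```text
t22.70 pos [0.4896 0.1786 0.026 ] xang 61.84 q [0.33 0.48 1.97 0.   0.7  0.82] F [-0.3  1.  -2.7] M [ 0.06 -0.01  0.  ] w 0.0386 gf 120.1
```

Call:
drive_tool(
  increments=[
    [0,0,0.004,0],
    [0,0,0.004,0],
    [0,0,0,0],
  ],
)

```text
t: 23.0
tcp_pos: [0.4891, 0.1784, 0.0232]
tcp_rot: [-2.695, -1.614, 0.0]
ft_force: [-0.4, 1.0, -2.4]
grip_width: 0.0387
grasp_force: 120.1
```

Call:
drive_tool(
  increments=[
    [0,0,0.004,0],
    [0,0,0,0],
  ],
)

```text
t: 23.2
tcp_pos: [0.4893, 0.1785, 0.0224]
tcp_rot: [-2.695, -1.614, -0.0]
ft_force: [-0.3, -0.2, -2.1]
grip_width: 0.0381
grasp_force: 120.7
```

Call:
drive_tool(
  increments=[
    [0,0,0.004,0],
    [0,0,0,0],
  ],
)

```text
t: 23.4
tcp_pos: [0.4893, 0.1785, 0.0223]
tcp_rot: [2.695, 1.614, 0.001]
ft_force: [-2.0, -0.8, 7.4]
grip_width: 0.0381
grasp_force: 121.6
```

Contact with the worktop. Easing the grip, then opening and retreating.

Call:
drive_tool(
  increments=[
    [0,0,0,0],
    [0,0,0,0],
  ],
  squeeze=20,
)

```text
t: 23.6
tcp_pos: [0.4893, 0.1785, 0.0223]
tcp_rot: [2.695, 1.614, 0.001]
ft_force: [-2.0, -1.2, 6.8]
grip_width: 0.038
grasp_force: 121.5
```

Call:
drive_tool(
  increments=[
    [0,0,0,0],
    [0,0,0,0],
    [0,0,0,0],
    [0,0,0,0],
    [0,0,0,0],
    [0,0,0,0],
  ],
  grip=1,
)

```text
t: 24.2
tcp_pos: [0.4891, 0.1784, 0.0212]
tcp_rot: [-2.695, -1.614, 0.0]
ft_force: [-0.3, -0.0, -0.3]
grip_width: 0.0853
grasp_force: 0.0
```

Call:
drive_tool(
  increments=[
    [0,0,-0.04,0],
    [0,0,-0.12,0],
    [0,0,-0.16,0],
    [0,0,-0.16,0],
    [0,0,-0.12,0],
    [0,0,-0.08,0],
    [0,0,0,0],
  ],
)

```text
t: 24.9
tcp_pos: [0.4908, 0.179, 0.1951]
tcp_rot: [2.694, 1.614, 0.012]
ft_force: [0.4, 0.7, 0.1]
grip_width: 0.0852
grasp_force: 0.0
```

```bash
python3 - <<'E'
from h import *
s,p,d=shot('w6');W=wcloud(d,s)
T=np.load('top0.npz');p2,d2=read_camera('top');A=pts('top',T['p'],T['d']);B=pts('top',p2,d2)
for n,C in(('wrist',W),('top',B)):
    k=np.hypot(C[...,0]-.489,C[...,1]-.178)<.035
    for lo,hi in((.033,.045),):
        q=C[k&(C[...,2]>lo)&(C[...,2]<hi)];print(n,len(q),q.mean(0).round(4) if len(q) else'')
        if len(q)>9:
            X=np.c_[q[:,:2]-q[:,:2].mean(0),np.ones(len(q))];print('tilt',np.linalg.lstsq(X,q[:,2],rcond=None)[0].round(3))
def wax(p):
    h=cv2.cvtColor(p,cv2.COLOR_RGB2HSV);w=((h[...,0]<8)|(h[...,0]>172))&(h[...,1]>120);w[:225]=0;v,u=np.nonzero(w);return u.mean(),v.mean(),len(u)
print(wax(T['p']),wax(p2))
for C in(A,B):
    k=(C[...,2]>.01)&(C[...,2]<.06);k[:,:255]=0;k[:,285:]=0;k[:145]=0;k[175:]=0;print('cast',C[k].mean(0).round(4),k.sum())
q=B[(np.hypot(B[...,0]-.5238,B[...,1]+.1705)<.03)&(B[...,2]>.19)];print('sq',cv2.minAreaRect((q[:,:2]*1000).astype(np.float32)))
cv2.imwrite('pics/w6c.png',p[:,:,::-1])
E
```

```text
t24.90 pos [0.4908 0.179  0.1951] xang 61.85 q [0.33 0.27 1.77 0.   1.09 0.82] F [0.4 0.7 0.1] M [ 0.   -0.01  0.  ] w 0.0852 gf 0.0
wrist 1096 [0.4904 0.1799 0.0377]
tilt [0.001 0.001 0.038]
top 62 [0.48   0.168  0.0384]
tilt [-0.006  0.03   0.038]
(np.float64(336.16421895861146), np.float64(249.34846461949266), 749) (np.float64(336.18791946308727), np.float64(249.35838926174497), 745)
cast [0.66   0.0395 0.0252] 206
cast [0.6599 0.0392 0.0251] 208
sq ((523.882080078125, -170.76699829101562), (19.821239471435547, 20.50973129272461), 68.87882995605469)
```

View pics/w6c.png

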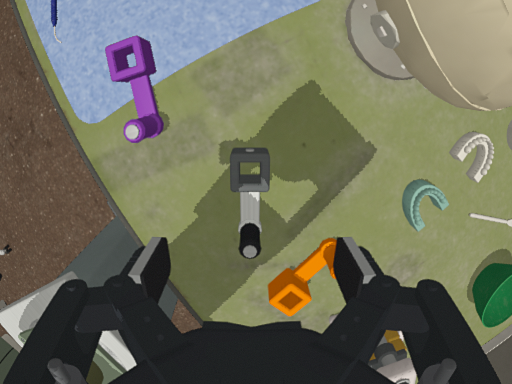

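View w6: the crank stands flat on the bare worktop, grip upright, with hub at (250,170), grip at (250,240) and hub-top tilt of about 0.1°. The wax and cast positions are unchanged, and the gripper is clear. Handing in.

```bash
python3 -c "
from station import *
print(finish_job())"
```

```text
the job is handed in; nothing more can be done
None
```

I fitted the crank fully down, wound the press clockwise to its hard stop (about 2.7 N m), then lifted the crank off and set it flat, grip up, on bare worktop clear of the press; the cast and wax did not move, and the job was handed in at about 25 s with no verdict returned.

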